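# Find the full badge tin at the signing table

## Robot

A 6-joint arm with a two-finger parallel gripper is mounted at the origin on the work surface. World frame = base frame: x ahead of the robot, y to its left, z up, the work surface at z = 0. Lengths are in mm, angles in degrees, forces in N, time in s.
With the tool pointing down it reaches from about 350 to 850 mm from the base axis. Payload 8.1 kg.
Tool frame: the origin (TCP) lies midway between the tips of the shut fingers; the grasp point (between the pads) lies 19 mm behind it; z points along the fingers, y is the line along which they close (so a half turn about z gives the same grasp; the last joint's range is limited). The gripper opens to 85 mm and grips with 20 to 120 N. Pads are 22 mm wide; open, the fingers measure 114 mm over their backs; the gripper's body (76 mm by 85 mm) begins 54 mm behind the grasp point. The pads swing forward as they close: fully open they stand 13 mm farther back than shut.
Start: joints at [-80.867, 7.471, 85.268, -0, 87.261, -4.893], TCP at [145.438, -582.111, 231.292] pointing down, gripper open.
Joint ranges: [-169.43, 169.43], [-51.17, 129.36], [1.28, 143.12], [-76.62, 256.62], [0, 156.53], [-152.29, 152.29]. Speed limits (degrees/s): [136.94, 136.94, 159.86, 180, 180, 180].

## Interface

Orientations are given as [roll, pitch, yaw] about the fixed x, y, z axes, in that order (R = Rz(yaw) Ry(pitch) Rx(roll)).
In Python, from bench import sense, snapshot, camera_params, hand_in, masks_of, pinpoint gives the robot as it stands.
- The arm moves only by the tool step_arm, never from a script. Its argument "targets" is a list of rows, each an object with "angular": the turn, a rotation vector about the tool's x, y, z scaled (see below), a list of three; "dp": the shift along the tool's x, y, z scaled (see below), a list of three; "fingers": the closure, from 0 (fully open) to 1 (shut). A call has exactly 8 rows; each row is the pose to reach, as a shift and turn from the pose commanded when the call began, along the tool's axes at that moment, turning the shorter way round; what a row does not reach only later rows make up. The controller multiplies each number of a shift by 0.2 m and each number of a turn by 180 degrees. A row lasts 1/8 s, in which the tool goes at most 62.5 mm and 10.7 degrees, less where a joint would pass 70% of its speed; a pose out of reach is approached as far as the arm can. A call with a number of a shift or a turn outside -1 to 1 is refused whole. A call with a gripper value outside its range is refused whole. The fingers move at their own pace and stop on an object; "newtons" is the grip in N (left out, the last holds). Time passes only in rows, so rows that repeat a pose let the fingers close, or fill a call up. It gives the time, the measured TCP pose, the force, the opening and the grip force at its end, in the units of the state.
- sense(): the state, without advancing time (a new reading comes with each control period).
- snapshot(name): name is "scene" or "top" or "wrist"; returns the picture (480x640x3 uint8, blue, green, red); there is no depth.
- camera_params(name): a dict with "vfov" (degrees; the focal length in pixels is half the picture's height over the tangent of half this angle, whatever the lens; pixels are square), "cx", "cy" (the principal point, pixels), "R" (3x3) and "t" (3): a world point X has camera coordinates R X + t. Camera axes: x right, y down, z forward; pixel columns grow to the right and rows downward; lengths in mm; the calibration is good to about 2 mm. A picture is of the moment at which its call begins: read the wrist's pose just before it. camera_params takes no time and is no camera call; for the wrist camera it gives the pose at the moment of the call.
- hand_in(): hands the job in; it is judged then, once.
Trained networks look in the newest picture that a camera, given by its name, has taken for a name from the list of things; names that differ only in an ending like _2 or _b are one class to them, and where a whole thing is asked for, a point or a joint stands for the part that bears it (a point fixed in the world has none). Each returns a list of dicts, best first, with "conf" (0 to 1); they miss things now and then, are a little off and sometimes report something else, mostly with a low value. They report only what shows in the picture. A call takes as long as a camera call. They do not tell look-alikes from the thing itself.
- masks_of(camera, label): "pixels" (480x640 bool, what is visible of it) and "at" ([column, row] in pixels, amid what is visible of it).
- pinpoint(camera, label): "at" ([column, row] in pixels: a listed point, or the origin of a listed thing).
The state is a dict: "time": time; "joint_pos": joint angles; "qd": joint speeds; "joint_efforts": joint torques, N m; "tool_pos": TCP position; "tcp_rot": TCP orientation; "ft_force": force on the tool from outside, world axes, zero at the start; "wrist_torque": the same for the moment, N m; "finger_gap": finger opening in mm; "grip_force": force on a finger pad.
Only numpy, scipy, OpenCV 4.12 (cv2) and the standard library are available. Lean on these libraries where they do the work, as an engineer would, in place of code of your own. Each camera call takes 0.05 s, during which the arm holds its last target. There are 200 camera calls.

## Task

One of the two identical closed oblong tins is full of metal pin badges, the other holds only a few. Lift the left tin (the robot's left) at least 6 cm clear of the table and set it back down, then lift the right tin as high, to feel which is heavier. Set the heavier tin gently down flat and upright in the low wooden tray and leave the lighter one standing where it was; do not drop either tin or tip it over, and do not upset the water bottle.

Things in the scene. Friction and masses are not known exactly. Their poses are not given: they have to be found in the camera images.
- tin_left_centre (a point): Closed oblong metal tin with a slip lid, plain bare metal, the left-hand (+y) one of two that look exactly alike (the robot's left as it faces the table). 84 mm long (its x axis), 54 mm wide (its y axis; grip across this from above), 80 mm tall, rigid. The point is the tin's centre, 40 mm above its underside. Weighs either about 0.2 to 0.25 kg (a few badges) or about 0.55 to 0.7 kg (full); the other tin weighs the other; they are dealt afresh each time.
- tin_right_centre (a point): Closed oblong metal tin with a slip lid, plain bare metal, the right-hand (-y) one of two that look exactly alike (it stands between the left tin and the tray). 84 mm long (its x axis), 54 mm wide (its y axis; grip across this from above), 80 mm tall, rigid. The point is the tin's centre, 40 mm above its underside. Weighs either about 0.2 to 0.25 kg (a few badges) or about 0.55 to 0.7 kg (full); the other tin weighs the other; they are dealt afresh each time.
- tray: Low open wooden tray, fixed to the table, 180 mm long (its x axis) by 150 mm wide (its y axis), rim 15 mm above the table, walls and floor 5 mm thick, so the inside is 170 by 140 mm. The origin is the centre of its underside, on the table; a tin set in it has its centre 45 mm above the table. A tin may stand in it at any yaw, about its middle (within 30 mm).
- water_bottle: Standing clear water bottle with a white cap and blue label, 64 mm across, 215 mm tall, beyond the tins; not to be knocked over. The origin is the centre of its underside.
There are look-alikes about, which are no part of the job. Leave any blue or red look-alike of the part that bears tin_right_centre alone.

How it is judged (in metres and radians):
On the way, in this order (a step that is already met when the one before it is completed fails the run):
1. the left tin is lifted at least 50 mm off the table, the right one standing (height (world z) of tin_left_centre above 0.09 m and height (world z) of tin_right_centre below 0.06 m), for 0.2 s.
2. then the right tin is lifted at least 50 mm off the table, the left one standing again (height (world z) of tin_right_centre above 0.09 m and height (world z) of tin_left_centre below 0.06 m), for 0.2 s.
At the end, for the whole second after the job is handed in: The heavier tin stands at rest in the tray, its centre within 60 mm of the tray's middle along each tray axis, its weight (over 4 N, which only the full tin has) on the tray, upright within 7 degrees; the lighter tin stands at rest, upright within 7 degrees, within 30 mm of where it started (((x of tin_left_centre in the frame of tray between -0.06 and 0.06 m and y of tin_left_centre in the frame of tray between -0.06 and 0.06 m and z of tin_left_centre in the frame of tray below 0.052 m and angle between each of tin_left_centre, tin_right_centre's own z axis and vertical below 0.12 rad and contact force between tin_left and tray above 4 N and linear speed of each of tin_left, tin_right below 0.02 m/s and distance of tin_right_centre from where it was at the start of the episode below 0.03 m) or (x of tin_right_centre in the frame of tray between -0.06 and 0.06 m and y of tin_right_centre in the frame of tray between -0.06 and 0.06 m and z of tin_right_centre in the frame of tray below 0.052 m and angle between each of tin_right_centre, tin_left_centre's own z axis and vertical below 0.12 rad and contact force between tin_right and tray above 4 N and linear speed of each of tin_right, tin_left below 0.02 m/s and distance of tin_left_centre from where it was at the start of the episode below 0.03 m))); the robot touches nothing.
It fails at once if a tin is tipped over (more than 40 degrees) (angle between any of tin_left_centre, tin_right_centre's own z axis and vertical above 0.7 rad).
It fails at once if a tin is dropped (falls free from more than about 15 mm) ((linear speed of tin_left above 0.55 m/s and contact force between tin_left and the fingers below 0.5 N) or (linear speed of tin_right above 0.55 m/s and contact force between tin_right and the fingers below 0.5 N)).
It fails at once if the water bottle is knocked over (more than 30 degrees) (angle between water_bottle's own z axis and vertical above 0.52 rad).
It also fails if it takes over 72 s, if anything falls off the work surface, if the arm or the gripper's body presses on something with over 40 N, if the wrist force passes 120 N, or if a joint passes its speed limit or range.

## Working session

There is one attempt and no reset: what is moved stays moved. The work goes in short steps, Python scripts to look and compute and a tool call to move; the robot and the scene stay as the last step left them, time stands still between calls to the robot, and variables do not carry over. Pictures are saved under pics/ and viewed, at most 10 in all, crops included, and the job is handed in when it is done.

Besides the shell and the picture viewer there is one more tool, called after "Request:" as a command line: name --argument value ..., lists and objects as JSON in quotes. step_arm: Moves the arm, as the interface text tells. Its arguments: {"type":"object","properties":{"targets":{"type":"array","items":{"type":"object","properties":{"angular":{"type":"array","items":{"type":"number","minimum":-1,"maximum":1}},"dp":{"type":"array","items":{"type":"number","minimum":-1,"maximum":1}},"fingers":{"type":"number"}}}},"newtons":{"type":"number"}},"required":["targets"]}

```bash
mkdir -p pics
cat > h.py <<'E'
import numpy as np, cv2
from bench import *
def ray(cam,px,z):
    p=camera_params(cam); f=240/np.tan(np.radians(p["vfov"])/2)
    R=np.array(p["R"]);t=np.array(p["t"])
    d=R.T@np.array([(px[0]-p["cx"])/f,(px[1]-p["cy"])/f,1]); c=-R.T@t
    return c+d*(z-c[2])/d[2]
E
python3 - <<'E'
from h import *
s=sense(); print({k:np.round(v,2).tolist() for k,v in s.items()})
for c in("top","scene"):
    im=snapshot(c); cv2.imwrite(f"pics/{c}0.png",im)
    p=camera_params(c); print(c,p["vfov"],np.round(-np.array(p["R"]).T@np.array(p["t"])))
    for l,z in(("tin_left_centre",40),("tin_right_centre",40),("tray",0),("water_bottle",0)):
        for r in pinpoint(c,l): print("P",l,np.round(r["at"]),round(r["conf"],2),np.round(ray(c,r["at"],z),1))
    for r in masks_of(c,"tin_left_centre"):
        m=r["pixels"]; print("M",np.round(r["at"]),round(r["conf"],2),m.sum(),im[m].mean(0).round())
E
```

```text
{'time': 0.0, 'joint_pos': [-80.87, 7.51, 85.33, -0.0, 87.26, -4.89], 'qd': [-0.05, 0.06, 0.09, 0.02, -0.09, -0.04], 'joint_efforts': [-0.0, -56.94, -50.06, -0.0, 0.02, -0.0], 'tool_pos': [145.33, -581.53, 230.22], 'tcp_rot': [-179.89, -0.01, 14.03], 'ft_force': [0.78, -1.1, -0.06], 'wrist_torque': [-0.03, 0.03, 0.05], 'grip_force': 0.0, 'finger_gap': 85.56}
top 56.7170492730191 [482.  14. 826.]
P tin_left_centre [180. 265.] 0.84 [503.  236.5  40. ]
P tin_right_centre [470. 350.] 0.73 [ 348.6 -267.9   40. ]
P tin_right_centre [392. 323.] 0.72 [ 397.9 -132.9   40. ]
P tin_right_centre [145. 164.] 0.69 [683.6 301.5  40. ]
P tray [221. 149.] 0.69 [722.1 175.7   0. ]
P tray [464. 237.] 0.68 [ 550.2 -281.8    0. ]
P water_bottle [222. 151.] 0.72 [717.1 174.1   0. ]
M [177. 264.] 0.62 2306 [ 94.  99. 100.]
scene 50.51674386686879 [ 818. -466.  776.]
P tin_left_centre [346. 170.] 0.56 [507.7 235.7  40. ]
P tin_right_centre [125. 328.] 0.9 [ 360.2 -265.1   40. ]
P tin_right_centre [433. 179.] 0.88 [673.9 300.1  40. ]
P tin_right_centre [192. 279.] 0.87 [ 396.9 -135.9   40. ]
P tin_right_centre [302. 253.] 0.7 [534.2   6.1  40. ]
P tray [223. 402.] 0.71 [ 556.  -278.8    0. ]
P water_bottle [430. 246.] 0.87 [726.4 166.9   0. ]
M [346. 169.] 0.89 1859 [ 93. 100. 101.]
```

View pics/top0.png

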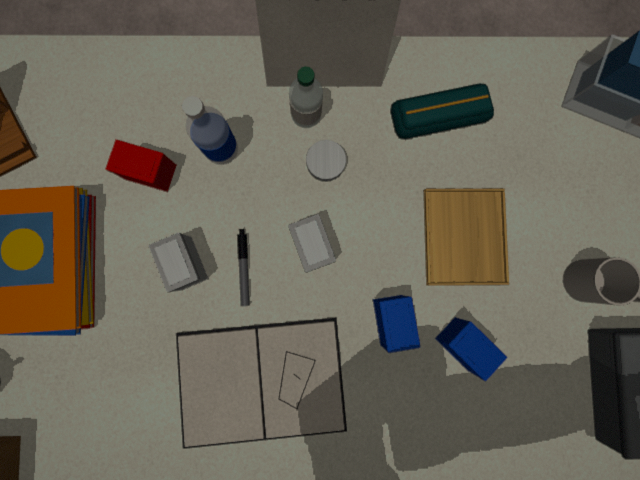

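View pics/scene0.png

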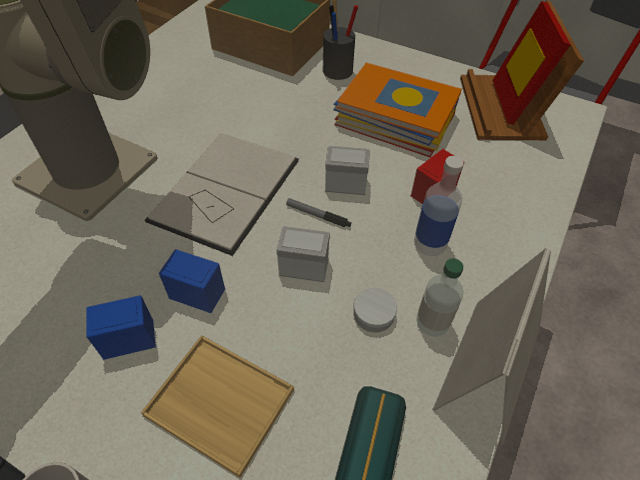

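The picture shows two bare-metal tins: left at top px (177,262), right at (314,242). The blue boxes (398,323) and (472,350) and the red one (142,165) are look-alikes. The metal pair fits "plain bare metal". I'll fit box silhouettes to get the poses and confirm them in a crop.

```bash
cat >> h.py <<'E'
from scipy.optimize import minimize
def proj(cam,X):
    p=camera_params(cam); f=240/np.tan(np.radians(p["vfov"])/2)
    c=np.array(X)@np.array(p["R"]).T+np.array(p["t"])
    return c[:,:2]/c[:,2:]*f+[p["cx"],p["cy"]]
def box(x,y,a,z0=0,z1=80,l=84,w=54):
    a=np.radians(a);c,s=np.cos(a),np.sin(a)
    return [[x+c*u-s*v,y+s*u+c*v,z] for z in(z0,z1) for u,v in((-l/2,-w/2),(l/2,-w/2),(l/2,w/2),(-l/2,w/2))]
def sil(cam,q,**k):
    m=np.zeros((480,640),np.uint8)
    cv2.fillConvexPoly(m,np.round(cv2.convexHull(proj(cam,box(*q,**k)).astype(np.float32))*16).astype(int),1,shift=4); return m>0
def fit(masks,q0,**k):
    def cost(q): return -sum((sil(c,q,**k)&m).sum()/(sil(c,q,**k)|m).sum() for c,m in masks.items())
    best=min((minimize(cost,[q0[0],q0[1],a],method="Nelder-Mead",options=dict(initial_simplex=np.array([q0[0],q0[1],a])+[[0,0,0],[8,0,0],[0,8,0],[0,0,12]])) for a in(-40,-20,0,20,40)),key=lambda r:r.fun)
    return best.x,best.fun/len(masks)
E
python3 - <<'E'
from h import *
ims={c:snapshot(c) for c in("top","scene")}
def get(label,xy,z):
    out={}
    for c in ims:
        t=proj(c,[[*xy,z]])[0]
        L=[r for r in masks_of(c,label) if np.hypot(*(np.array(r["at"])-t))<30]
        if L: out[c]=L[0]["pixels"]
    return out
cr=[]
for n,xy in(("left",(505,236)),("right",(534,6))):
    ms=get("tin_%s_centre"%n,xy,40)
    print(n,list(ms))
    if not ms: 
        ms=get("tin_left_centre",xy,40); print(list(ms))
    q=None
    if ms:
        q,f=fit(ms,xy); print(n,q.round(1),round(f,3)); 
        for c in ms: print(c, fit({c:ms[c]},xy)[0].round(1))
    im=ims["top"].copy()
    im=cv2.resize(im,None,fx=6,fy=6,interpolation=cv2.INTER_CUBIC)
    if q is not None:
        P=(proj("top",box(*q))+.5)*6
        cv2.polylines(im,[P[4:].astype(int)],1,(0,0,255),1);cv2.polylines(im,[P[:4].astype(int)],1,(0,255,0),1)
    t=(proj("top",[[*xy,40]])[0]*6).astype(int); cr.append(im[t[1]-240:t[1]+240,t[0]-200:t[0]+200])
cv2.imwrite("pics/crop1.png",np.hstack(cr))
im=ims["top"]
ms=get("tray",(553,-280),0); q,f=fit(ms,(553,-280),z1=15,l=180,w=150); print("tray",q.round(1),round(f,3))
E
```

```text
left ['top', 'scene']
left [506.7 237.   22. ] -0.949Traceback (most recent call last):
  File "<stdin>", line 19, in <module>
  File "h.py", line 21, in fit
    best=min((minimize(cost,[q0[0],q0[1],a],method="Nelder-Mead",options=dict(initial_simplex=np.array([q0[0],q0[1],a])+[[0,0,0],[8,0,0],[0,8,0],[0,0,12]])) for a in(-40,-20,0,20,40)),key=lambda r:r.fun)
  File "h.py", line 21, in <genexpr>
    best=min((minimize(cost,[q0[0],q0[1],a],method="Nelder-Mead",options=dict(initial_simplex=np.array([q0[0],q0[1],a])+[[0,0,0],[8,0,0],[0,8,0],[0,0,12]])) for a in(-40,-20,0,20,40)),key=lambda r:r.fun)
              ~~~~~~~~^^^^^^^^^^^^^^^^^^^^^^^^^^^^^^^^^^^^^^^^^^^^^^^^^^^^^^^^^^^^^^^^^^^^^^^^^^^^^^^^^^^^^^^^^^^^^^^^^^^^^^^^^^^^^^^^^^^^^^^^^^^^^^^^^^^^^^
    res = _minimize_neldermead(fun, x0, args, callback, bounds=bounds,
                               **options)
    fsim[k] = func(sim[k])
              ~~~~^^^^^^^^
    fx = function(np.copy(x), *(wrapper_args + args))
  File "h.py", line 20, in cost
    def cost(q): return -sum((sil(c,q,**k)&m).sum()/(sil(c,q,**k)|m).sum() for c,m in masks.items())
                         ~~~^^^^^^^^^^^^^^^^^^^^^^^^^^^^^^^^^^^^^^^^^^^^^^^^^^^^^^^^^^^^^^^^^^^^^^^^
  File "h.py", line 20, in <genexpr>
    def cost(q): return -sum((sil(c,q,**k)&m).sum()/(sil(c,q,**k)|m).sum() for c,m in masks.items())
                                                     ~~~^^^^^^^^^
  File "h.py", line 18, in sil
    cv2.fillConvexPoly(m,np.round(cv2.convexHull(proj(cam,box(*q,**k)).astype(np.float32))*16).astype(int),1,shift=4); return m>0
                                                 ~~~~^^^^^^^^^^^^^^^^^
  File "h.py", line 10, in proj
    p=camera_params(cam); f=240/np.tan(np.radians(p["vfov"])/2)
ValueError: time passes only in moves, steps and waits
```

```bash
sed -i '2a import functools\ncamera_params=functools.lru_cache(camera_params)' h.py
cat > m.py <<'E'
from h import *
ims={c:snapshot(c) for c in("top","scene")}
def get(labels,xy,z):
    out={}
    for c in ims:
        t=proj(c,[[*xy,z]])[0]
        for label in labels:
            L=[r for r in masks_of(c,label) if np.hypot(*(np.array(r["at"])-t))<30]
            if L: out[c]=L[0]["pixels"]; break
    return out
cr=[]
for n,xy in(("left",(505,236)),("right",(534,6))):
    ms=get(["tin_right_centre","tin_left_centre"],xy,40); q=None
    print(n,list(ms))
    if ms:
        q,f=fit(ms,xy); print(n,q.round(1),round(f,3))
        for c in ms: print(c, fit({c:ms[c]},xy)[0].round(1))
    im=cv2.resize(ims["top"],None,fx=6,fy=6,interpolation=cv2.INTER_CUBIC)
    if q is not None:
        P=(proj("top",box(*q))+.5)*6
        cv2.polylines(im,[P[4:].astype(int)],1,(0,0,255),1);cv2.polylines(im,[P[:4].astype(int)],1,(0,255,0),1)
    t=(proj("top",[[*xy,40]])[0]*6).astype(int); cr.append(im[t[1]-240:t[1]+240,t[0]-200:t[0]+200])
cv2.imwrite("pics/crop1.png",np.hstack(cr))
ms=get(["tray"],(553,-280),0); q,f=fit(ms,(553,-280),z1=15,l=180,w=150); print("tray",q.round(1),round(f,3))
print(sense()["time"])
E
python3 m.py
```

```text
left ['top', 'scene']
left [507.1 237.7  21.9] -0.96
top [506.9 237.8  22.4]
scene [507.6 237.2  22. ]
right ['top', 'scene']
right [536.5   6.7  19.8] -0.95
top [535.6   6.9  19.6]
scene [537.6   4.2  20. ]
tray [ 5.514e+02 -2.811e+02 -1.000e-01] -0.972
1.3
```

View pics/crop1.png

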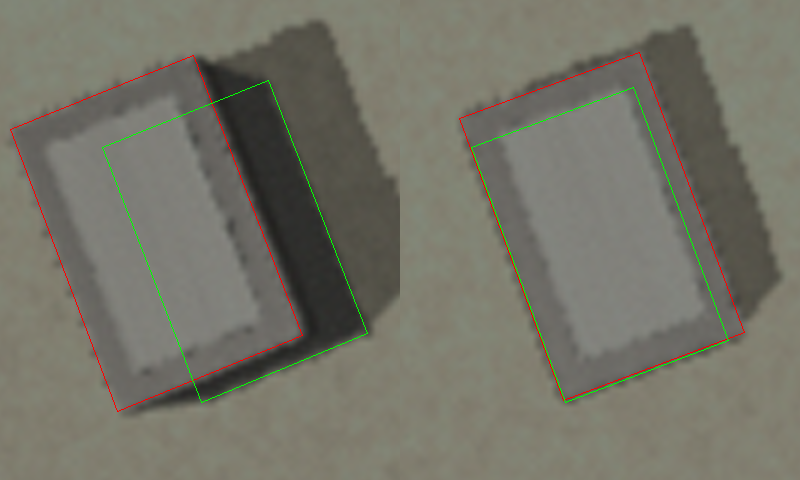

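The crops show two plain grey tins, and both box fits line up with their lids and bases. Left is (507,237.5), yaw 22°. Right is (536.5,6), yaw 20°. The tray is (551.5,-281), yaw 0°. Moving now.

Request:
step_arm --targets '[{"dp": [0.05, -0.05, 0], "angular": [0, 0, -0.002], "fingers": 0}, {"dp": [0.18, -0.18, 0], "angular": [0, 0, -0.008], "fingers": 0}, {"dp": [0.33, -0.33, 0], "angular": [0, 0, -0.015], "fingers": 0}, {"dp": [0.5, -0.5, 0], "angular": [0, 0, -0.022], "fingers": 0}, {"dp": [0.67, -0.67, 0], "angular": [0, 0, -0.03], "fingers": 0}, {"dp": [0.82, -0.82, 0], "angular": [0, 0, -0.036], "fingers": 0}, {"dp": [0.95, -0.95, 0], "angular": [0, 0, -0.042], "fingers": 0}, {"dp": [1, -1, 0], "angular": [0, 0, -0.0444], "fingers": 0}]' --newtons 50

```text
time: 2.3
tool_pos: [291.9, -337.6, 231.4]
tcp_rot: [180.0, -0.0, 22.2]
ft_force: [0.2, -0.9, 0.3]
finger_gap: 85.5
grip_force: 0.0
```

Request:
step_arm --targets '[{"dp": [0.05, -0.05, 0], "angular": [0, 0, 0], "fingers": 0}, {"dp": [0.18, -0.18, 0], "angular": [0, 0, 0], "fingers": 0}, {"dp": [0.33, -0.33, 0], "angular": [0, 0, 0], "fingers": 0}, {"dp": [0.5, -0.5, 0], "angular": [0, 0, 0], "fingers": 0}, {"dp": [0.67, -0.67, 0], "angular": [0, 0, 0], "fingers": 0}, {"dp": [0.82, -0.82, 0], "angular": [0, 0, 0], "fingers": 0}, {"dp": [0.95, -0.95, 0], "angular": [0, 0, 0], "fingers": 0}, {"dp": [1, -1, 0], "angular": [0, 0, 0], "fingers": 0}]'

```text
time: 3.3
tool_pos: [401.8, -78.1, 231.3]
tcp_rot: [180.0, 0.0, 22.1]
ft_force: [0.1, 0.1, -1.5]
finger_gap: 85.5
grip_force: 0.0
```

Request:
step_arm --targets '[{"dp": [0.05, -0.05, 0], "angular": [0, 0, 0], "fingers": 0}, {"dp": [0.18, -0.18, 0], "angular": [0, 0, 0], "fingers": 0}, {"dp": [0.33, -0.33, 0], "angular": [0, 0, 0], "fingers": 0}, {"dp": [0.5, -0.5, 0], "angular": [0, 0, 0], "fingers": 0}, {"dp": [0.67, -0.67, 0], "angular": [0, 0, 0], "fingers": 0}, {"dp": [0.82, -0.82, 0], "angular": [0, 0, 0], "fingers": 0}, {"dp": [0.95, -0.95, 0], "angular": [0, 0, 0], "fingers": 0}, {"dp": [1, -1, 0], "angular": [0, 0, 0], "fingers": 0}]'

```text
time: 4.3
tool_pos: [512.4, 182.0, 230.8]
tcp_rot: [-180.0, 0.0, 22.0]
ft_force: [-0.3, 0.1, 0.0]
finger_gap: 85.2
grip_force: 0.0
```

Request:
step_arm --targets '[{"dp": [0.02, -0.05, 0], "angular": [0, 0, 0], "fingers": 0}, {"dp": [0.05, -0.15, 0], "angular": [0, 0, 0], "fingers": 0}, {"dp": [0.083, -0.27, 0], "angular": [0, 0, 0], "fingers": 0}, {"dp": [0.083, -0.27, 0], "angular": [0, 0, 0], "fingers": 0}, {"dp": [0.083, -0.27, 0], "angular": [0, 0, 0], "fingers": 0}, {"dp": [0.083, -0.27, 0], "angular": [0, 0, 0], "fingers": 0}, {"dp": [0.083, -0.27, 0], "angular": [0, 0, 0], "fingers": 0}, {"dp": [0.083, -0.27, 0], "angular": [0, 0, 0], "fingers": 0}]'

```text
time: 5.3
tool_pos: [507.1, 237.1, 231.3]
tcp_rot: [180.0, -0.0, 22.0]
ft_force: [0.9, 0.2, 0.6]
finger_gap: 85.5
grip_force: 0.0
```

Request:
step_arm --targets '[{"dp": [0, 0, 0.08], "angular": [0, 0, 0], "fingers": 0}, {"dp": [0, 0, 0.24], "angular": [0, 0, 0], "fingers": 0}, {"dp": [0, 0, 0.42], "angular": [0, 0, 0], "fingers": 0}, {"dp": [0, 0, 0.58], "angular": [0, 0, 0], "fingers": 0}, {"dp": [0, 0, 0.74], "angular": [0, 0, 0], "fingers": 0}, {"dp": [0, 0, 0.88], "angular": [0, 0, 0], "fingers": 0}, {"dp": [0, 0, 0.97], "angular": [0, 0, 0], "fingers": 0}, {"dp": [0, 0, 0.995], "angular": [0, 0, 0], "fingers": 0}]'

```text
time: 6.3
tool_pos: [505.8, 237.0, 30.5]
tcp_rot: [-180.0, 0.2, 22.0]
ft_force: [-0.2, 0.3, 0.0]
finger_gap: 85.6
grip_force: 0.0
```

Request:
step_arm --targets '[{"dp": [0, 0, 0], "angular": [0, 0, 0], "fingers": 0.2}, {"dp": [0, 0, 0], "angular": [0, 0, 0], "fingers": 0.3}, {"dp": [0, 0, 0], "angular": [0, 0, 0], "fingers": 0.6}, {"dp": [0, 0, 0], "angular": [0, 0, 0], "fingers": 1}, {"dp": [0, 0, 0], "angular": [0, 0, 0], "fingers": 1}, {"dp": [0, 0, 0], "angular": [0, 0, 0], "fingers": 1}, {"dp": [0, 0, 0], "angular": [0, 0, 0], "fingers": 1}, {"dp": [0, 0, 0], "angular": [0, 0, 0], "fingers": 1}]' --newtons 50

```text
time: 7.3
tool_pos: [508.2, 238.0, 33.8]
tcp_rot: [-180.0, -0.2, 22.0]
ft_force: [-1.2, 0.9, 6.4]
finger_gap: 53.4
grip_force: 54.4
```

Request:
step_arm --targets '[{"dp": [0, 0, -0.03], "angular": [0, 0, 0], "fingers": 1}, {"dp": [0, 0, -0.1], "angular": [0, 0, 0], "fingers": 1}, {"dp": [0, 0, -0.2], "angular": [0, 0, 0], "fingers": 1}, {"dp": [0, 0, -0.3], "angular": [0, 0, 0], "fingers": 1}, {"dp": [0, 0, -0.37], "angular": [0, 0, 0], "fingers": 1}, {"dp": [0, 0, -0.4], "angular": [0, 0, 0], "fingers": 1}, {"dp": [0, 0, -0.4], "angular": [0, 0, 0], "fingers": 1}, {"dp": [0, 0, -0.4], "angular": [0, 0, 0], "fingers": 1}]'

```text
time: 8.3
tool_pos: [506.4, 237.2, 111.4]
tcp_rot: [-180.0, 0.1, 22.0]
ft_force: [-0.4, 0.5, -6.5]
finger_gap: 53.4
grip_force: 53.8
```

Request:
step_arm --targets '[{"dp": [0, 0, 0], "angular": [0, 0, 0], "fingers": 1}, {"dp": [0, 0, 0], "angular": [0, 0, 0], "fingers": 1}, {"dp": [0, 0, 0], "angular": [0, 0, 0], "fingers": 1}, {"dp": [0, 0, 0], "angular": [0, 0, 0], "fingers": 1}, {"dp": [0, 0, 0], "angular": [0, 0, 0], "fingers": 1}, {"dp": [0, 0, 0], "angular": [0, 0, 0], "fingers": 1}, {"dp": [0, 0, 0], "angular": [0, 0, 0], "fingers": 1}, {"dp": [0, 0, 0], "angular": [0, 0, 0], "fingers": 1}]'

```text
time: 9.3
tool_pos: [507.0, 237.5, 112.3]
tcp_rot: [-180.0, -0.0, 22.0]
ft_force: [0.5, 0.1, -5.6]
finger_gap: 53.4
grip_force: 53.8
```

Request:
step_arm --targets '[{"dp": [0, 0, 0.04], "angular": [0, 0, 0], "fingers": 1}, {"dp": [0, 0, 0.12], "angular": [0, 0, 0], "fingers": 1}, {"dp": [0, 0, 0.2], "angular": [0, 0, 0], "fingers": 1}, {"dp": [0, 0, 0.27], "angular": [0, 0, 0], "fingers": 1}, {"dp": [0, 0, 0.33], "angular": [0, 0, 0], "fingers": 1}, {"dp": [0, 0, 0.37], "angular": [0, 0, 0], "fingers": 1}, {"dp": [0, 0, 0.39], "angular": [0, 0, 0], "fingers": 1}, {"dp": [0, 0, 0.4], "angular": [0, 0, 0], "fingers": 1}]'

```text
time: 10.3
tool_pos: [507.4, 237.6, 33.8]
tcp_rot: [180.0, -0.0, 22.0]
ft_force: [-11.8, -4.7, 18.4]
finger_gap: 53.3
grip_force: 55.9
```

Request:
step_arm --targets '[{"dp": [0, 0, 0], "angular": [0, 0, 0], "fingers": 1}, {"dp": [0, 0, 0], "angular": [0, 0, 0], "fingers": 1}, {"dp": [0, 0, 0], "angular": [0, 0, 0], "fingers": 0.2}, {"dp": [0, 0, 0], "angular": [0, 0, 0], "fingers": 0}, {"dp": [0, 0, 0], "angular": [0, 0, 0], "fingers": 0}, {"dp": [0, 0, 0], "angular": [0, 0, 0], "fingers": 0}, {"dp": [0, 0, 0], "angular": [0, 0, 0], "fingers": 0}, {"dp": [0, 0, 0], "angular": [0, 0, 0], "fingers": 0}]'

```text
time: 11.3
tool_pos: [507.0, 237.5, 32.3]
tcp_rot: [180.0, 0.0, 22.0]
ft_force: [0.2, 0.6, -0.5]
finger_gap: 85.3
grip_force: 0.0
```

Request:
step_arm --targets '[{"dp": [0, 0, -0.05], "angular": [0, 0, 0], "fingers": 0}, {"dp": [0, 0, -0.2], "angular": [0, 0, 0], "fingers": 0}, {"dp": [0, 0, -0.4], "angular": [0, 0, 0], "fingers": 0}, {"dp": [0, 0, -0.6], "angular": [0, 0, 0], "fingers": 0}, {"dp": [0, 0, -0.72], "angular": [0, 0, 0], "fingers": 0}, {"dp": [-0.02, 0.07, -0.75], "angular": [0, 0, 0], "fingers": 0}, {"dp": [-0.05, 0.2, -0.75], "angular": [0, 0, 0], "fingers": 0}, {"dp": [-0.097, 0.37, -0.75], "angular": [0, 0, 0], "fingers": 0}]'

```text
time: 12.3
tool_pos: [516.2, 160.3, 181.3]
tcp_rot: [-180.0, 0.1, 22.1]
ft_force: [0.4, -1.0, -0.1]
finger_gap: 85.3
grip_force: 0.0
```

Request:
step_arm --targets '[{"dp": [-0.04, 0.15, 0], "angular": [0, 0, 0.002], "fingers": 0}, {"dp": [-0.085, 0.32, 0], "angular": [0, 0, 0.004], "fingers": 0}, {"dp": [-0.13, 0.48, 0], "angular": [0, 0, 0.007], "fingers": 0}, {"dp": [-0.165, 0.62, 0], "angular": [0, 0, 0.009], "fingers": 0}, {"dp": [-0.19, 0.72, 0], "angular": [0, 0, 0.011], "fingers": 0}, {"dp": [-0.2, 0.7585, 0], "angular": [0, 0, 0.011], "fingers": 0}, {"dp": [-0.2, 0.7585, 0], "angular": [0, 0, 0.011], "fingers": 0}, {"dp": [-0.2, 0.7585, 0], "angular": [0, 0, 0.011], "fingers": 0}]'

```text
time: 13.3
tool_pos: [536.3, 6.6, 182.0]
tcp_rot: [-180.0, 0.0, 20.1]
ft_force: [-0.4, 0.2, 0.5]
finger_gap: 85.5
grip_force: 0.0
```

```bash
sed -i 's/crop1/crop2/' m.py; python3 m.py; python3 -c "
from bench import sense;print(sense()['tool_pos'],sense()['tcp_rot'])"
```

```text
left ['top', 'scene']
left [507.  238.1  22.3] -0.813
top [506.9 238.9  21.8]
scene [507.4 235.3  24.6]
right ['scene']
right [537.4   5.5  20.6] -0.966
scene [537.4   5.5  20.6]
tray [ 5.514e+02 -2.827e+02 -1.000e-01] -0.863
13.85
[536.57371432   6.03714309 182.30697512] [-1.79998937e+02 -1.09399347e-03  2.00431345e+01]
```

Left tin stands where it was. Now descend on the right tin, grip, lift and weigh.

Request:
step_arm --targets '[{"dp": [0, 0, 0.06], "angular": [0, 0, 0], "fingers": 0}, {"dp": [0, 0, 0.18], "angular": [0, 0, 0], "fingers": 0}, {"dp": [0, 0, 0.32], "angular": [0, 0, 0], "fingers": 0}, {"dp": [0, 0, 0.46], "angular": [0, 0, 0], "fingers": 0}, {"dp": [0, 0, 0.59], "angular": [0, 0, 0], "fingers": 0}, {"dp": [0, 0, 0.68], "angular": [0, 0, 0], "fingers": 0}, {"dp": [0, 0, 0.735], "angular": [0, 0, 0], "fingers": 0}, {"dp": [0, 0, 0.75], "angular": [0, 0, 0], "fingers": 0}]'

```text
time: 14.85
tool_pos: [536.3, 6.0, 31.7]
tcp_rot: [-180.0, 0.0, 20.0]
ft_force: [-0.1, 0.6, 0.3]
finger_gap: 85.3
grip_force: 0.0
```

Request:
step_arm --targets '[{"dp": [0, 0, 0], "angular": [0, 0, 0], "fingers": 0.2}, {"dp": [0, 0, 0], "angular": [0, 0, 0], "fingers": 0.3}, {"dp": [0, 0, 0], "angular": [0, 0, 0], "fingers": 0.6}, {"dp": [0, 0, 0], "angular": [0, 0, 0], "fingers": 1}, {"dp": [0, 0, 0], "angular": [0, 0, 0], "fingers": 1}, {"dp": [0, 0, 0], "angular": [0, 0, 0], "fingers": 1}, {"dp": [0, 0, 0], "angular": [0, 0, 0], "fingers": 1}, {"dp": [0, 0, 0], "angular": [0, 0, 0], "fingers": 1}]' --newtons 50

```text
time: 15.85
tool_pos: [537.5, 5.9, 33.4]
tcp_rot: [180.0, -0.1, 20.0]
ft_force: [-0.5, -0.3, 6.8]
finger_gap: 53.8
grip_force: 53.8
```

Request:
step_arm --targets '[{"dp": [0, 0, -0.03], "angular": [0, 0, 0], "fingers": 1}, {"dp": [0, 0, -0.1], "angular": [0, 0, 0], "fingers": 1}, {"dp": [0, 0, -0.2], "angular": [0, 0, 0], "fingers": 1}, {"dp": [0, 0, -0.3], "angular": [0, 0, 0], "fingers": 1}, {"dp": [0, 0, -0.37], "angular": [0, 0, 0], "fingers": 1}, {"dp": [0, 0, -0.4], "angular": [0, 0, 0], "fingers": 1}, {"dp": [0, 0, -0.4], "angular": [0, 0, 0], "fingers": 1}, {"dp": [0, 0, -0.4], "angular": [0, 0, 0], "fingers": 1}]'

```text
time: 16.85
tool_pos: [535.9, 6.0, 111.4]
tcp_rot: [-180.0, 0.1, 20.0]
ft_force: [-0.7, 0.3, -2.6]
finger_gap: 53.4
grip_force: 53.1
```

Request:
step_arm --targets '[{"dp": [0, 0, 0], "angular": [0, 0, 0], "fingers": 1}, {"dp": [0, 0, 0], "angular": [0, 0, 0], "fingers": 1}, {"dp": [0, 0, 0], "angular": [0, 0, 0], "fingers": 1}, {"dp": [0, 0, 0], "angular": [0, 0, 0], "fingers": 1}, {"dp": [0, 0, 0], "angular": [0, 0, 0], "fingers": 1}, {"dp": [0, 0, 0], "angular": [0, 0, 0], "fingers": 1}, {"dp": [0, 0, 0], "angular": [0, 0, 0], "fingers": 1}, {"dp": [0, 0, 0], "angular": [0, 0, 0], "fingers": 1}]'

```text
time: 17.85
tool_pos: [536.6, 6.0, 112.3]
tcp_rot: [-180.0, -0.0, 20.0]
ft_force: [-0.3, -0.5, -3.1]
finger_gap: 53.6
grip_force: 53.1
```

The right tin reads about 2.8 N and the left about 6 N, so the left is heavier. I'll set the right one back.

Request:
step_arm --targets '[{"dp": [0, 0, 0.04], "angular": [0, 0, 0], "fingers": 1}, {"dp": [0, 0, 0.12], "angular": [0, 0, 0], "fingers": 1}, {"dp": [0, 0, 0.2], "angular": [0, 0, 0], "fingers": 1}, {"dp": [0, 0, 0.27], "angular": [0, 0, 0], "fingers": 1}, {"dp": [0, 0, 0.33], "angular": [0, 0, 0], "fingers": 1}, {"dp": [0, 0, 0.37], "angular": [0, 0, 0], "fingers": 1}, {"dp": [0, 0, 0.39], "angular": [0, 0, 0], "fingers": 1}, {"dp": [0, 0, 0.4], "angular": [0, 0, 0], "fingers": 1}]'

```text
time: 18.85
tool_pos: [536.7, 5.9, 33.4]
tcp_rot: [-180.0, 0.0, 20.0]
ft_force: [-12.3, 1.0, 19.2]
finger_gap: 53.6
grip_force: 55.2
```

Request:
step_arm --targets '[{"dp": [0, 0, 0], "angular": [0, 0, 0], "fingers": 1}, {"dp": [0, 0, 0], "angular": [0, 0, 0], "fingers": 1}, {"dp": [0, 0, 0], "angular": [0, 0, 0], "fingers": 0.2}, {"dp": [0, 0, 0], "angular": [0, 0, 0], "fingers": 0}, {"dp": [0, 0, 0], "angular": [0, 0, 0], "fingers": 0}, {"dp": [0, 0, 0], "angular": [0, 0, 0], "fingers": 0}, {"dp": [0, 0, 0], "angular": [0, 0, 0], "fingers": 0}, {"dp": [0, 0, 0], "angular": [0, 0, 0], "fingers": 0}]'

```text
time: 19.85
tool_pos: [536.6, 6.0, 32.3]
tcp_rot: [-180.0, 0.0, 20.0]
ft_force: [0.1, -0.5, -0.3]
finger_gap: 85.5
grip_force: 0.0
```

Request:
step_arm --targets '[{"dp": [0, 0, -0.05], "angular": [0, 0, 0], "fingers": 0}, {"dp": [0, 0, -0.2], "angular": [0, 0, 0], "fingers": 0}, {"dp": [0, 0, -0.4], "angular": [0, 0, 0], "fingers": 0}, {"dp": [0, 0, -0.6], "angular": [0, 0, 0], "fingers": 0}, {"dp": [0, 0, -0.72], "angular": [0, 0, 0], "fingers": 0}, {"dp": [0.02, -0.07, -0.75], "angular": [0, 0, 0], "fingers": 0}, {"dp": [0.05, -0.2, -0.75], "angular": [0, 0, 0], "fingers": 0}, {"dp": [0.087, -0.38, -0.75], "angular": [0, 0, 0], "fingers": 0}]'

```text
time: 20.85
tool_pos: [526.1, 84.4, 181.3]
tcp_rot: [-180.0, 0.1, 20.0]
ft_force: [1.1, 0.2, 0.3]
finger_gap: 85.1
grip_force: 0.0
```

Request:
step_arm --targets '[{"dp": [0.034, -0.15, 0], "angular": [0, 0, -0.002], "fingers": 0}, {"dp": [0.072, -0.32, 0], "angular": [0, 0, -0.004], "fingers": 0}, {"dp": [0.108, -0.48, 0], "angular": [0, 0, -0.007], "fingers": 0}, {"dp": [0.139, -0.62, 0], "angular": [0, 0, -0.009], "fingers": 0}, {"dp": [0.161, -0.72, 0], "angular": [0, 0, -0.011], "fingers": 0}, {"dp": [0.17, -0.758, 0], "angular": [0, 0, -0.011], "fingers": 0}, {"dp": [0.17, -0.758, 0], "angular": [0, 0, -0.011], "fingers": 0}, {"dp": [0.17, -0.758, 0], "angular": [0, 0, -0.011], "fingers": 0}]'

```text
time: 21.85
tool_pos: [507.0, 236.6, 182.2]
tcp_rot: [180.0, 0.0, 22.0]
ft_force: [0.1, -0.1, -0.3]
finger_gap: 85.6
grip_force: 0.0
```

Request:
step_arm --targets '[{"dp": [0, 0, 0.06], "angular": [0, 0, 0], "fingers": 0}, {"dp": [0, 0, 0.18], "angular": [0, 0, 0], "fingers": 0}, {"dp": [0, 0, 0.32], "angular": [0, 0, 0], "fingers": 0}, {"dp": [0, 0, 0.46], "angular": [0, 0, 0], "fingers": 0}, {"dp": [0, 0, 0.59], "angular": [0, 0, 0], "fingers": 0}, {"dp": [0, 0, 0.68], "angular": [0, 0, 0], "fingers": 0}, {"dp": [0, 0, 0.735], "angular": [0, 0, 0], "fingers": 0}, {"dp": [0, 0, 0.75], "angular": [0, 0, 0], "fingers": 0}]'

```text
time: 22.85
tool_pos: [506.7, 237.2, 31.8]
tcp_rot: [-180.0, 0.0, 22.0]
ft_force: [-0.3, -0.1, -0.1]
finger_gap: 85.2
grip_force: 0.0
```

Request:
step_arm --targets '[{"dp": [0, 0, 0], "angular": [0, 0, 0], "fingers": 0.2}, {"dp": [0, 0, 0], "angular": [0, 0, 0], "fingers": 0.3}, {"dp": [0, 0, 0], "angular": [0, 0, 0], "fingers": 0.6}, {"dp": [0, 0, 0], "angular": [0, 0, 0], "fingers": 1}, {"dp": [0, 0, 0], "angular": [0, 0, 0], "fingers": 1}, {"dp": [0, 0, 0], "angular": [0, 0, 0], "fingers": 1}, {"dp": [0, 0, 0], "angular": [0, 0, 0], "fingers": 1}, {"dp": [0, 0, 0], "angular": [0, 0, 0], "fingers": 1}]' --newtons 60

```text
time: 23.85
tool_pos: [507.8, 237.8, 33.5]
tcp_rot: [-180.0, -0.1, 22.0]
ft_force: [-0.2, 0.3, 5.9]
finger_gap: 53.0
grip_force: 65.1
```

Request:
step_arm --targets '[{"dp": [0, 0, -0.04], "angular": [0, 0, 0], "fingers": 1}, {"dp": [0, 0, -0.14], "angular": [0, 0, 0], "fingers": 1}, {"dp": [0, 0, -0.28], "angular": [0, 0, 0], "fingers": 1}, {"dp": [0, 0, -0.43], "angular": [0, 0, 0], "fingers": 1}, {"dp": [0, 0, -0.57], "angular": [0, 0, 0], "fingers": 1}, {"dp": [0, 0, -0.68], "angular": [0, 0, 0], "fingers": 1}, {"dp": [0, 0, -0.735], "angular": [0, 0, 0], "fingers": 1}, {"dp": [0, 0, -0.75], "angular": [0, 0, 0], "fingers": 1}]'

```text
time: 24.85
tool_pos: [507.0, 237.5, 183.1]
tcp_rot: [180.0, -0.1, 22.0]
ft_force: [0.9, 0.3, -7.0]
finger_gap: 53.6
grip_force: 64.4
```

Request:
step_arm --targets '[{"dp": [0, 0, 0], "angular": [0, 0, 0], "fingers": 1}, {"dp": [0, 0, 0], "angular": [0, 0, 0], "fingers": 1}, {"dp": [0, 0, 0], "angular": [0, 0, 0], "fingers": 1}, {"dp": [0, 0, 0], "angular": [0, 0, 0], "fingers": 1}, {"dp": [0, 0, 0], "angular": [0, 0, 0], "fingers": 1}, {"dp": [0, 0, 0], "angular": [0, 0, 0], "fingers": 1}, {"dp": [0, 0, 0], "angular": [0, 0, 0], "fingers": 1}, {"dp": [0, 0, 0], "angular": [0, 0, 0], "fingers": 1}]'

```text
time: 25.85
tool_pos: [506.9, 237.4, 182.3]
tcp_rot: [-180.0, -0.0, 22.0]
ft_force: [0.7, 0.5, -6.1]
finger_gap: 53.2
grip_force: 64.4
```

Request:
step_arm --targets '[{"dp": [-0.013, 0.04, 0], "angular": [0, 0, 0], "fingers": 1}, {"dp": [-0.043, 0.14, 0], "angular": [0, 0, 0], "fingers": 1}, {"dp": [-0.08, 0.26, 0], "angular": [0, 0, 0], "fingers": 1}, {"dp": [-0.123, 0.4, 0], "angular": [0, 0, 0], "fingers": 1}, {"dp": [-0.166, 0.54, 0], "angular": [0, 0, 0], "fingers": 1}, {"dp": [-0.206, 0.67, 0], "angular": [0, 0, 0], "fingers": 1}, {"dp": [-0.24, 0.78, 0], "angular": [0, 0, 0], "fingers": 1}, {"dp": [-0.255, 0.83, 0], "angular": [0, 0, 0], "fingers": 1}]'

```text
time: 26.85
tool_pos: [521.7, 62.1, 182.4]
tcp_rot: [180.0, 0.0, 21.9]
ft_force: [-0.1, 1.1, -6.0]
finger_gap: 53.2
grip_force: 65.0
```

Request:
step_arm --targets '[{"dp": [-0.013, 0.04, 0], "angular": [0, 0, 0], "fingers": 1}, {"dp": [-0.043, 0.14, 0], "angular": [0, 0, 0], "fingers": 1}, {"dp": [-0.08, 0.26, 0], "angular": [0, 0, 0], "fingers": 1}, {"dp": [-0.123, 0.4, 0], "angular": [0, 0, 0], "fingers": 1}, {"dp": [-0.166, 0.54, 0], "angular": [0, 0, 0], "fingers": 1}, {"dp": [-0.206, 0.67, 0], "angular": [0, 0, 0], "fingers": 1}, {"dp": [-0.24, 0.78, 0], "angular": [0, 0, 0], "fingers": 1}, {"dp": [-0.255, 0.83, 0], "angular": [0, 0, 0], "fingers": 1}]'

```text
time: 27.85
tool_pos: [536.8, -109.4, 182.2]
tcp_rot: [-180.0, 0.0, 22.0]
ft_force: [0.3, 0.9, -7.4]
finger_gap: 53.6
grip_force: 65.3
```

Request:
step_arm --targets '[{"dp": [-0.013, 0.04, 0], "angular": [0, 0, 0], "fingers": 1}, {"dp": [-0.043, 0.14, 0], "angular": [0, 0, 0], "fingers": 1}, {"dp": [-0.08, 0.26, 0], "angular": [0, 0, 0], "fingers": 1}, {"dp": [-0.123, 0.4, 0], "angular": [0, 0, 0], "fingers": 1}, {"dp": [-0.166, 0.54, 0], "angular": [0, 0, 0], "fingers": 1}, {"dp": [-0.206, 0.67, 0], "angular": [0, 0, 0], "fingers": 1}, {"dp": [-0.24, 0.78, 0], "angular": [0, 0, 0], "fingers": 1}, {"dp": [-0.255, 0.83, 0], "angular": [0, 0, 0], "fingers": 1}]'

```text
time: 28.85
tool_pos: [551.7, -283.1, 182.1]
tcp_rot: [-180.0, 0.0, 22.0]
ft_force: [-0.1, 0.1, -7.2]
finger_gap: 53.3
grip_force: 65.3
```

Request:
step_arm --targets '[{"dp": [0, 0, 0.05], "angular": [0, 0, 0], "fingers": 1}, {"dp": [0, 0, 0.16], "angular": [0, 0, 0], "fingers": 1}, {"dp": [0, 0, 0.29], "angular": [0, 0, 0], "fingers": 1}, {"dp": [0, 0, 0.42], "angular": [0, 0, 0], "fingers": 1}, {"dp": [0, 0, 0.53], "angular": [0, 0, 0], "fingers": 1}, {"dp": [0, 0, 0.61], "angular": [0, 0, 0], "fingers": 1}, {"dp": [0, 0, 0.66], "angular": [0, 0, 0], "fingers": 1}, {"dp": [0, 0, 0.68], "angular": [0, 0, 0], "fingers": 1}]'

```text
time: 29.85
tool_pos: [551.7, -281.3, 45.9]
tcp_rot: [-180.0, 0.0, 22.0]
ft_force: [0.2, -0.3, -6.5]
finger_gap: 53.4
grip_force: 65.5
```

Request:
step_arm --targets '[{"dp": [0, 0, 0.005], "angular": [0, 0, 0], "fingers": 1}, {"dp": [0, 0, 0.012], "angular": [0, 0, 0], "fingers": 1}, {"dp": [0, 0, 0.02], "angular": [0, 0, 0], "fingers": 1}, {"dp": [0, 0, 0.027], "angular": [0, 0, 0], "fingers": 1}, {"dp": [0, 0, 0.033], "angular": [0, 0, 0], "fingers": 1}, {"dp": [0, 0, 0.038], "angular": [0, 0, 0], "fingers": 1}, {"dp": [0, 0, 0.042], "angular": [0, 0, 0], "fingers": 1}, {"dp": [0, 0, 0.044], "angular": [0, 0, 0], "fingers": 1}]'

```text
time: 30.85
tool_pos: [551.9, -281.8, 38.5]
tcp_rot: [180.0, -0.0, 22.0]
ft_force: [-5.5, 2.4, 4.8]
finger_gap: 53.2
grip_force: 66.6
```

Seated on the tray floor. Release and retreat.

Request:
step_arm --targets '[{"dp": [0, 0, 0], "angular": [0, 0, 0], "fingers": 1}, {"dp": [0, 0, 0], "angular": [0, 0, 0], "fingers": 0.3}, {"dp": [0, 0, 0], "angular": [0, 0, 0], "fingers": 0.2}, {"dp": [0, 0, 0], "angular": [0, 0, 0], "fingers": 0}, {"dp": [0, 0, 0], "angular": [0, 0, 0], "fingers": 0}, {"dp": [0, 0, 0], "angular": [0, 0, 0], "fingers": 0}, {"dp": [0, 0, 0], "angular": [0, 0, 0], "fingers": 0}, {"dp": [0, 0, 0], "angular": [0, 0, 0], "fingers": 0}]'

```text
time: 31.85
tool_pos: [551.7, -281.7, 37.5]
tcp_rot: [-180.0, 0.0, 22.0]
ft_force: [0.5, -0.5, -0.0]
finger_gap: 85.6
grip_force: 0.0
```

Request:
step_arm --targets '[{"dp": [0, 0, -0.05], "angular": [0, 0, 0], "fingers": 0}, {"dp": [0, 0, -0.18], "angular": [0, 0, 0], "fingers": 0}, {"dp": [0, 0, -0.35], "angular": [0, 0, 0], "fingers": 0}, {"dp": [0, 0, -0.53], "angular": [0, 0, 0], "fingers": 0}, {"dp": [0, 0, -0.7], "angular": [0, 0, 0], "fingers": 0}, {"dp": [0, 0, -0.85], "angular": [0, 0, 0], "fingers": 0}, {"dp": [0, 0, -0.95], "angular": [0, 0, 0], "fingers": 0}, {"dp": [0, 0, -1], "angular": [0, 0, 0], "fingers": 0}]'

```text
time: 32.85
tool_pos: [552.1, -281.9, 239.1]
tcp_rot: [179.9, -0.1, 22.0]
ft_force: [-0.5, -0.4, -1.4]
finger_gap: 85.4
grip_force: 0.0
```

Request:
step_arm --targets '[{"dp": [-0.05, 0, 0], "angular": [0, 0, 0], "fingers": 0}, {"dp": [-0.18, 0, 0], "angular": [0, 0, 0], "fingers": 0}, {"dp": [-0.3, 0, 0], "angular": [0, 0, 0], "fingers": 0}, {"dp": [-0.45, 0, 0], "angular": [0, 0, 0], "fingers": 0}, {"dp": [-0.6, 0, 0], "angular": [0, 0, 0], "fingers": 0}, {"dp": [-0.68, 0, 0], "angular": [0, 0, 0], "fingers": 0}, {"dp": [-0.7, 0, 0], "angular": [0, 0, 0], "fingers": 0}, {"dp": [-0.7, 0, 0], "angular": [0, 0, 0], "fingers": 0}]'

```text
time: 33.85
tool_pos: [422.1, -334.0, 237.2]
tcp_rot: [-180.0, -0.0, 22.0]
ft_force: [-0.6, 0.1, 0.3]
finger_gap: 85.6
grip_force: 0.0
```

```bash
python3 -c "
from h import *
cv2.imwrite('pics/end.png',snapshot('scene'))"
```

```text
(no output)
```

View pics/end.png

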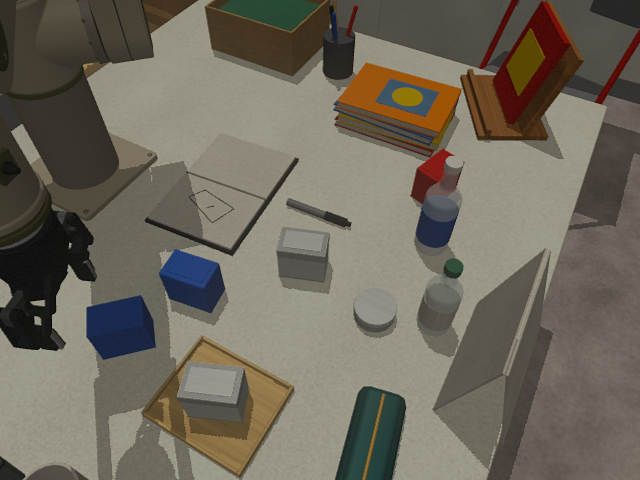

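The heavy tin stands upright mid-tray (px 213,392). The light tin is at its place (303,254), and the bottle is upright (437,215).

```bash
python3 -c "
from bench import *
print(hand_in())"
```

```text
the job is handed in; nothing more can be done
None
```

The left tin is the heavier one (about 6 N against about 2.8 N) and now stands upright in the middle of the tray; the lighter right tin is back where it started, the bottle is upright, and the job is handed in (no verdict came back).

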